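Register a stencil plate on the print board's twin pins

TASK

Lift the brown stencil plate by its wooden grip off the drying rest, hang it by its two holes on the two pins of the print board so that it lies fully flush on the pin bar, and let go; the bar has been re-adjusted and sits a few millimetres out of its usual place, so feel for the pins gently and never press hard. Then push the steel slide bolt fully home over the plate's edge. Do not knock away the brass weight, the blue cup or the spatula.

Things in the scene. Friction and masses are not known exactly. Their poses are not given: they have to be found in the camera images.
- plate_grip (a point): Centre, half-way up, of the pale wooden grip block (44 along x, 24 along y = grasp width, 54 mm tall) on the middle of a loose brown plate, 110 (x) x 200 (y) x 8 mm, 0.28-0.46 kg: 27 mm above the plate's top, 35 mm above its underside. z up. Two round through holes, 12 mm diameter, at y = +75 and -75 mm, x = 0; it may go on either way round. Starts level on the rest.
- rest: Low wooden drying rest, fixed: two battens 140 mm long (x), 30 mm high, 110 mm apart (y), with lower cross bars; origin under its centre on the table. The plate starts lying on it, its length roughly along the rest's y.
- board: Plywood print board, fixed, 250 (x) x 230 (y) x 18 mm, flat on the table; origin under its centre, x away from the robot and y to its left at yaw 0, z up. On it: a slide bolt at its -x side and a flat steel pin bar, 44 (x) x 206 (y) x 4 mm, with two firm upright pins, 9 mm diameter, 16 mm tall above the bar, the top 3 mm tapering to 7.4 mm diameter.
- seat (a point): USUAL middle of the pin bar's top face, 25 mm to +x of the board's centre, 22 mm above the table; axes as the board's. Pins at y = +75 and -75 mm of the bar's real middle, which is up to 6 mm off this point in x and 7 mm in y, either way (bar stays parallel): feel or see it. plate_grip is 35 mm above this height when the plate is flush, 51 mm when it rests on the pin tips.
- bolt (a joint): Slide bolt, in m: 0 to 0.004 at the start (open), slides to +x of the board, 0.036 = home against its stop, its tip then over the plate's -x edge, 3 mm above a flush plate. Friction about 2.5 N; it stays where it is left.
- bolt_tab (a point): Point on the -x face of the bolt's upright thumb tab, 36 mm wide (y), 8 mm thick (x), its top 10 mm above this point, 69 mm above the table; moves with the bolt. At bolt = 0 it lies 106 mm to -x of the board's centre, on its centre line. Push this face to +x of the board; free space lies behind it.
- weight: Bystander: small brass weight with a knob, 42 mm across, 52 mm tall, standing between the board and the rest; origin under its centre.
- spatula: Bystander: spatula about 200 mm long lying on the table beyond the board or rest at the left, origin near its middle.
- cup: Bystander: blue ceramic cup, 72 mm across, 80 mm tall; origin under its centre.
Mind the look-alikes: they are no part of the job. Of the things that look like the part that bears plate_grip, the larger one is meant. There is more than one size of the rest; the one meant has the size given above.

How it is judged:
By the outcome, as a careful person would: the job done as asked, in the order asked, and still so for the second after the job is handed in, with the robot touching nothing.
It also fails if it takes over 72 s, if anything falls off the work surface, if the arm or the gripper's body presses on something with over 40 N, if the wrist force passes 120 N, or if a joint passes its speed limit or range.

ROBOT

A 6-joint arm with a two-finger parallel gripper is mounted at the origin on the work surface. World frame = base frame: x ahead of the robot, y to its left, z up, the work surface at z = 0. Lengths are in m, angles in rad, forces in N, time in s.
With the tool pointing down it reaches from about 0.35 to 0.975 m from the base axis. Payload 7.1 kg.
Tool frame: the origin (TCP) lies at the centre of the arm's flange, where the gripper is bolted on; the fingertips stand 182 mm ahead of it and the grasp point (between the pads) lies 163 mm ahead of it; x points along the fingers, z is the direction in which the jaws open and shut, and the axes are right-handed (so a half turn about x gives the same grasp; the last joint's range is limited). The gripper opens to 88 mm and grips with 3 to 60 N. Pads are 20 mm wide; open, the fingers measure 115 mm over their backs; the gripper's body (75 mm by 178 mm) begins 61 mm behind the grasp point.
Start: joints at [-1.363, 0.423, 1.63, -0, 1.089, -0.019], TCP at [0.141, -0.609, 0.405] pointing down, gripper open.
Joint ranges: [-3, 3], [-0.9, 2.11], [0.09, 2.58], [-1.31, 4.45], [0.11, 2.69], [-2.54, 2.54]. Speed limits (rad/s): [2.39, 2.39, 3.01, 3.14, 3.14, 3.14].

INTERFACE

Orientations are given as a rotation vector (axis times angle).
In Python, from rig import env gives the robot as it stands.
- The arm moves only by the tool apply_moves, never from a script. Its argument "plan" is one flat list of numbers, 7 for each row, row after row: the gripper command: -1 is shut, 1 is fully open, values between are in proportion, then the shift along the tool's x, y, z in cm, then the turn, a rotation vector about the tool's x, y, z in rad. A call has 1 to 20 rows; each row shifts and turns the commanded pose from where the row before left it, along the tool's axes as they then stand; what a row does not reach is not made up. A row lasts 1/10 s, in which the tool goes at most 50 mm and 8.59 degrees, less where a joint would pass 70% of its speed; a pose out of reach is approached as far as the arm can. A call is refused whole if a number of a shift passes 5 or a number of a turn 0.15, either way. A call with a gripper value outside its range is refused whole. The fingers move at their own pace and stop on an object; "force" is the grip in N (left out, the last holds). Time passes only in rows, so rows that do not move let the fingers close. It gives the time, the measured TCP pose, the force and the opening at its end, in the units of the state.
- env.get_obs(): the state, without advancing time (a new reading comes with each control period).
- env.read_camera(name): name is "side" or "top"; returns the picture (400x640x3 uint8, red, green, blue); there is no depth.
- env.camera_model(name): a dict with "fx", "fy", "cx", "cy" (pixels), "k1" (the pictures are not rectified: a ray, as slopes to the right and down, at radius r is drawn at 1 + k1 r^2 times it, then the intrinsics apply), "rvec" (rotation vector, rad) and "tvec" (3), from world to camera coordinates, as OpenCV has them. Camera axes: x right, y down, z forward; pixel columns grow to the right and rows downward; lengths in m; the calibration is good to about 2 mm. A picture is of the moment at which its call begins. camera_model takes no time and is no camera call.
- env.finish_job(): hands the job in, once; it reports no verdict.
The state is a dict: "time": time; "joints": joint angles; "joint_velocities": joint speeds; "tau": joint torques, N m; "tool_pos": TCP position; "tool_rot": TCP orientation; "force": force on the tool from outside, world axes, zero at the start; "moment": the same for the moment, N m; "opening": opening from 0.0 (shut) to 1.0 (fully open).
Only numpy, scipy, OpenCV 4.12 (cv2) and the standard library are available. Lean on these libraries where they do the work, as an engineer would, in place of code of your own. Each camera call takes 0.05 s, during which the arm holds its last target.

## Working session

There is one attempt and no reset: what is moved stays moved. The work goes in short steps, Python scripts to look and compute and a tool call to move; the robot and the scene stay as the last step left them, time stands still between calls to the robot, and variables do not carry over. Pictures are saved under pics/ and viewed, and the job is handed in when it is done.

Besides the shell and the picture viewer there is one more tool, called as a command line: name --argument value ..., lists and objects as JSON in quotes. apply_moves: Moves the arm, as the interface text tells. Its arguments: {"type":"object","properties":{"plan":{"type":"array","items":{"type":"number"}},"force":{"type":"number"}},"required":["plan"]}

```bash
mkdir -p pics; ls
python3 - <<'E'
from rig import env
import cv2,numpy as np
print(env.get_obs())
for n in("side","top"):
    m=env.camera_model(n);print(n,m)
    cv2.imwrite(f"pics/{n}0.png",cv2.cvtColor(env.read_camera(n),cv2.COLOR_RGB2BGR))
E
```

```text
pics
{'time': 0.0, 'joints': array([-1.36297757e+00,  4.23842294e-01,  1.63070131e+00, -9.67599311e-06,
        1.08860699e+00, -1.90049903e-02]), 'joint_velocities': array([ 0.00231739,  0.00023194, -0.00196701,  0.00198464, -0.00118356,
        0.0002011 ]), 'tau': array([-3.72312516e-04, -5.44634628e+01, -2.73666251e+01,  6.44262764e-02,
        2.27873161e-02, -1.37520647e-04]), 'tool_pos': array([ 0.14051444, -0.608707  ,  0.40389613]), 'tool_rot': array([ 1.04150175,  1.30923213, -1.03985303]), 'force': array([ 0.0236106 ,  1.16339466, -0.25856099]), 'moment': array([-0.01079242,  0.01733877, -0.01001159]), 'opening': 0.998952106966424}
side {'fx': 496.8863846634699, 'fy': 496.8863846634699, 'cx': 317.7588946030891, 'cy': 200.9494663034181, 'k1': -0.12777201189459084, 'rvec': array([ 0.72513997, -2.67980748,  1.04589631]), 'tvec': array([0.38800908, 0.22606167, 1.62235407])}
top {'fx': 419.50924044191964, 'fy': 419.50924044191964, 'cx': 328.94750496044736, 'cy': 194.73620927300675, 'k1': 0.023984677928054175, 'rvec': array([ 2.20381948, -2.1843933 ,  0.05939619]), 'tvec': array([0.00360663, 0.4230208 , 1.1830733 ])}
```

View pics/side0.png

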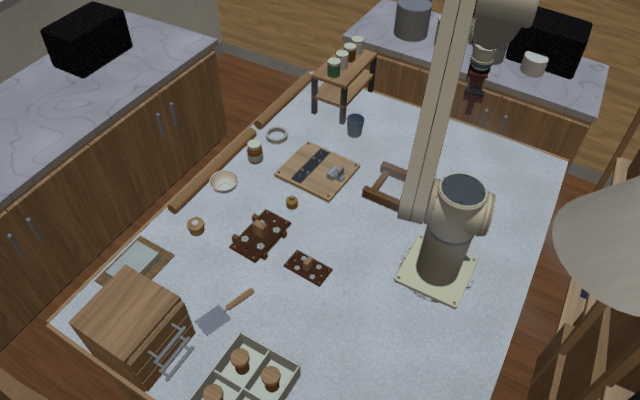

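View pics/top0.png

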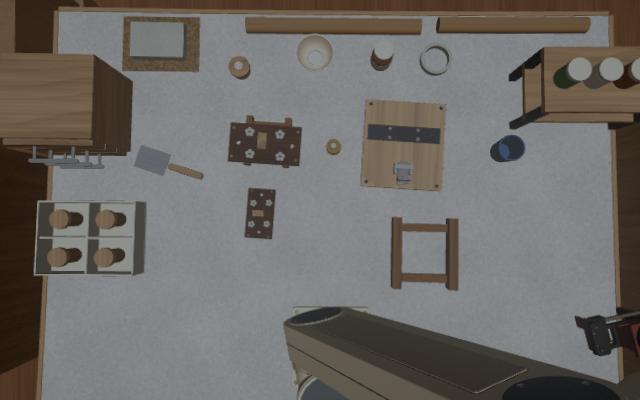

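Top view: two patterned plates, the large one at (265,143) on a rest and a small one at (260,213) flat on the table. The large one is meant. The empty frame at (425,253) is the look-alike rest. The board is at (403,145), the bolt at (402,172), the weight at (333,146), the cup at (508,149) and the spatula at (168,163). I'll enlarge to confirm.

```bash
cat > h.py <<'E'
import cv2,numpy as np
from scipy.spatial.transform import Rotation as R
from rig import env
def cam(n):
    m=env.camera_model(n);return m,R.from_rotvec(m['rvec']).as_matrix(),np.array(m['tvec'])
def ray(n,uv):
    m,Rm,t=cam(n);d=np.array([(uv[0]-m['cx'])/m['fx'],(uv[1]-m['cy'])/m['fy']]);s=d.copy()
    for _ in range(30): s=d/(1+m['k1']*(s@s))
    return -Rm.T@t,Rm.T@np.array([s[0],s[1],1])
def onz(n,uv,z):
    o,d=ray(n,uv);return o+d*(z-o[2])/d[2]
def proj(n,p):
    m,Rm,t=cam(n);c=Rm@np.array(p)+t;s=c[:2]/c[2];s=s*(1+m['k1']*(s@s))
    return np.array([m['cx']+m['fx']*s[0],m['cy']+m['fy']*s[1]])
def tri(a,b):
    o1,d1=ray("top",a);o2,d2=ray("side",b)
    A=np.stack([d1,-d2],1);x=np.linalg.lstsq(A,o2-o1,rcond=None)[0]
    p,q=o1+d1*x[0],o2+d2*x[1];return (p+q)/2,np.linalg.norm(p-q)
E
python3 - <<'E'
import cv2
t=cv2.imread("pics/top0.png");s=cv2.imread("pics/side0.png")
cv2.imwrite("pics/c1.png",cv2.resize(t[105:245,215:315],None,fx=4,fy=4,interpolation=cv2.INTER_CUBIC))
cv2.imwrite("pics/c2.png",cv2.resize(t[90:200,350:455],None,fx=5,fy=5,interpolation=cv2.INTER_CUBIC))
cv2.imwrite("pics/c3.png",cv2.resize(s[130:290,220:370],None,fx=3.7,fy=3.7,interpolation=cv2.INTER_CUBIC))
E
```

```text
(no output)
```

View pics/c1.png

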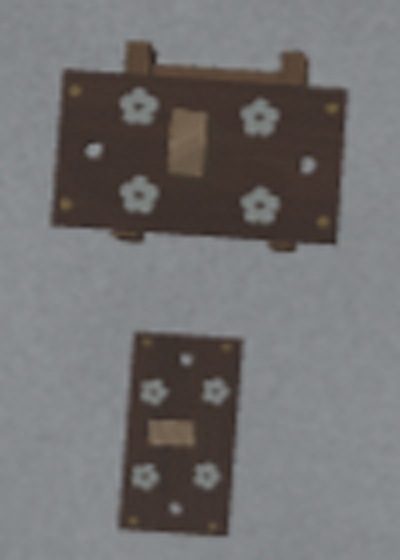

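View pics/c2.png

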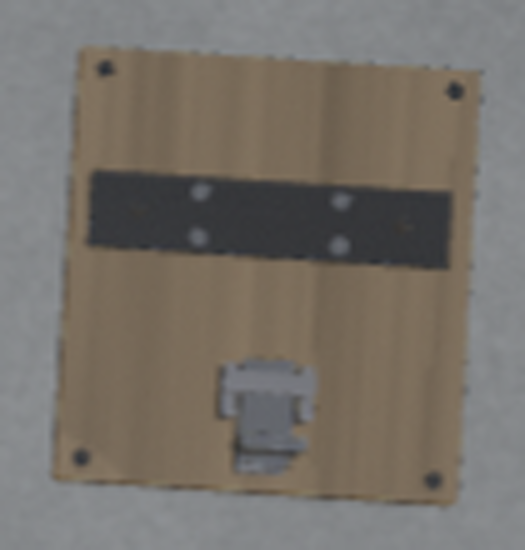

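View pics/c3.png

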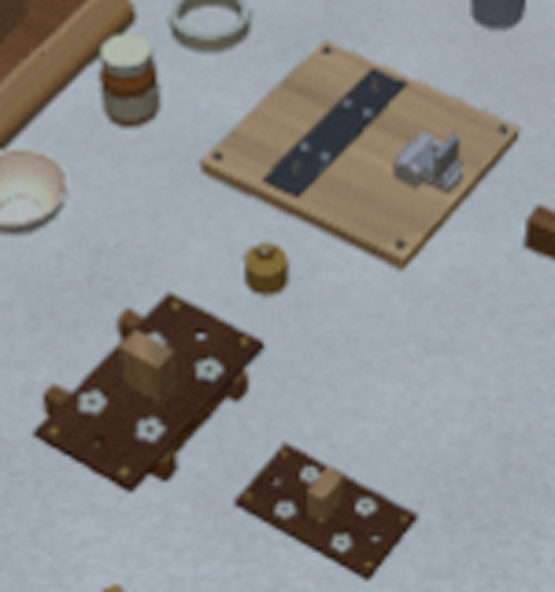

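Large plate (two white holes, grip top at crop (188,142)) sits on the rest; the small one lies on the table, so it's the decoy. Next I measure with masks.

```bash
cat > meas.py <<'E'
from h import *
t=cv2.imread("pics/top0.png")
def big(mask,roi):
    x0,y0,x1,y1=roi
    K=8
    c,_=cv2.findContours(mask,cv2.RETR_EXTERNAL,cv2.CHAIN_APPROX_NONE)
    c=max(c,key=cv2.contourArea)
    return c.reshape(-1,2)/K+np.array([x0,y0])+0.5/K-0.5, c
def up(img,roi):
    x0,y0,x1,y1=roi
    return cv2.resize(img[y0:y1,x0:x1],None,fx=8,fy=8,interpolation=cv2.INTER_CUBIC)
def rect(n,px,z):
    P=np.array([onz(n,p,z)[:2] for p in px]).astype(np.float32)
    (c,s,a)=cv2.minAreaRect(P*1000)
    return c,s,a
if __name__=="__main__":
    roi=(222,112,308,175);u=up(t,roi)
    g=cv2.cvtColor(u,cv2.COLOR_BGR2GRAY).astype(int);hsv=cv2.cvtColor(u,cv2.COLOR_BGR2HSV)
    print("plate px",u[250,150],"table",u[20,20])
    m=((g<72)*255).astype(np.uint8);px,c=big(m,roi);m=cv2.morphologyEx(m,cv2.MORPH_OPEN,np.ones((41,41)))
    px,c=big(m,roi);print("plate",rect("top",px,.038))
    cv2.drawContours(u,[c],-1,(0,0,255),1);cv2.imwrite("pics/m1.png",u[:600,:800])
    roi=(352,92,455,200);u=up(t,roi)
    hsv=cv2.cvtColor(u,cv2.COLOR_BGR2HSV);g=cv2.cvtColor(u,cv2.COLOR_BGR2GRAY)
    m1=((hsv[...,1]>55)|(g<75)).astype(np.uint8)*255
    m1=cv2.morphologyEx(m1,cv2.MORPH_CLOSE,np.ones((15,15)));m1=cv2.morphologyEx(m1,cv2.MORPH_OPEN,np.ones((61,61)))
    px,c=big(m1,roi);print("board",rect("top",px,.018))
    m2=((hsv[...,1]<75)&(g<95)).astype(np.uint8)*255
    m2=cv2.morphologyEx(m2,cv2.MORPH_CLOSE,np.ones((25,25)));m2=cv2.morphologyEx(m2,cv2.MORPH_OPEN,np.ones((61,61)))
    px,c2=big(m2,roi);print("bar",rect("top",px,.022))
    cv2.drawContours(u,[c,c2],-1,(0,0,255),2);cv2.imwrite("pics/m2.png",cv2.resize(u,None,fx=.68,fy=.68))
E
python3 meas.py
```

```text
plate px [61 64 72] table [135 133 130]Traceback (most recent call last):
  File "meas.py", line 21, in <module>
    px,c=big(m,roi);print("plate",rect("top",px,.038))
                                  ~~~~^^^^^^^^^^^^^^^
  File "meas.py", line 13, in rect
    P=np.array([onz(n,p,z)[:2] for p in px]).astype(np.float32)
                ~~~^^^^^^^
  File "h.py", line 11, in onz
    o,d=ray(n,uv);return o+d*(z-o[2])/d[2]
        ~~~^^^^^^
  File "h.py", line 7, in ray
    m,Rm,t=cam(n);d=np.array([(uv[0]-m['cx'])/m['fx'],(uv[1]-m['cy'])/m['fy']]);s=d.copy()
           ~~~^^^
  File "h.py", line 5, in cam
    m=env.camera_model(n);return m,R.from_rotvec(m['rvec']).as_matrix(),np.array(m['tvec'])
ValueError: time passes only in moves, steps and waits
```

```bash
sed -i 's/^def cam(n):/import functools\n@functools.lru_cache(None)\ndef cam(n):/' h.py; python3 meas.py
```

```text
plate px [61 64 72] table [135 133 130]
plate ((560.8556518554688, 189.03207397460938), (197.59075927734375, 118.25277709960938), 86.9657211303711)
board ((567.530029296875, -201.92913818359375), (227.19407653808594, 248.4728546142578), 86.73330688476562)
bar ((598.2196044921875, -202.67581176757812), (208.28195190429688, 48.34522247314453), 86.80821228027344)
```

```bash
ls pics
```

```text
c1.png
c2.png
c3.png
m1.png
m2.png
side0.png
top0.png
```

View pics/m1.png

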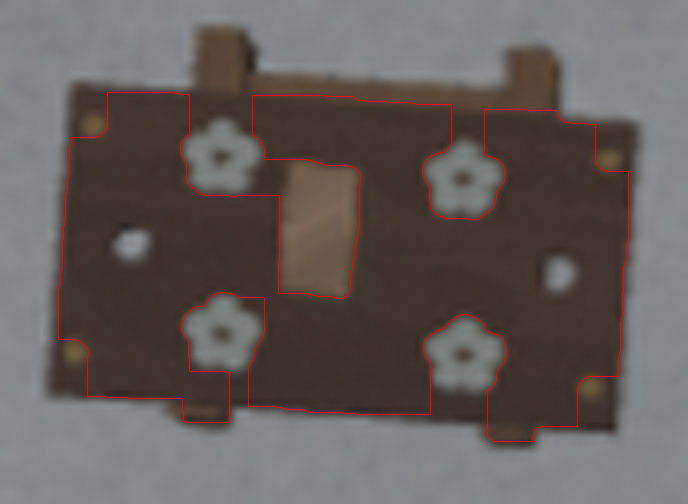

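View pics/m2.png

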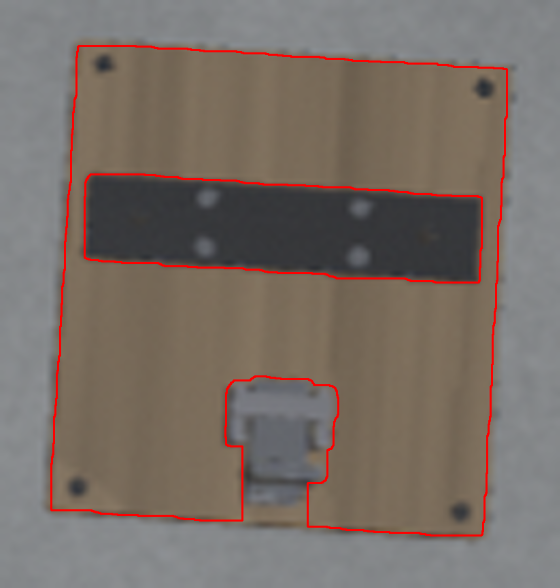

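```bash
cat > m3.py <<'E'
from meas import *
s=cv2.imread("pics/side0.png")
a=up(t,(360,118,446,150)); b=up(s,(280,140,340,195))
e=lambda u:np.clip((u.astype(float)-25)*2.6,0,255).astype(np.uint8)
cv2.imwrite("pics/p1.png",e(a));cv2.imwrite("pics/p2.png",e(b))
roi=(280,140,340,195);u=b
hsv=cv2.cvtColor(u,cv2.COLOR_BGR2HSV);g=cv2.cvtColor(u,cv2.COLOR_BGR2GRAY)
m2=(g<85).astype(np.uint8)*255
m2=cv2.morphologyEx(m2,cv2.MORPH_CLOSE,np.ones((25,25)));m2=cv2.morphologyEx(m2,cv2.MORPH_OPEN,np.ones((31,31)))
px,c2=big(m2,roi);print("bar side",rect("side",px,.022))
cv2.drawContours(u,[c2],-1,(0,0,255),1);cv2.imwrite("pics/p3.png",u)
for p in (598.2,-202.7),:
  for sg in(1,-1):
    q=np.array([.5982+.0042*sg,-.2027+.0749*sg,.038]);print("pin",proj("top",q),proj("side",q))
E
python3 m3.py
```

```text
bar side ((596.2196655273438, -188.17796325683594), (226.45596313476562, 46.82661437988281), 86.87384796142578)
pin [377.70327237 130.77232008] [299.30512519 172.30526135]
pin [431.23225505 134.14882138] [320.99047842 150.22503904]
```

View pics/p1.png

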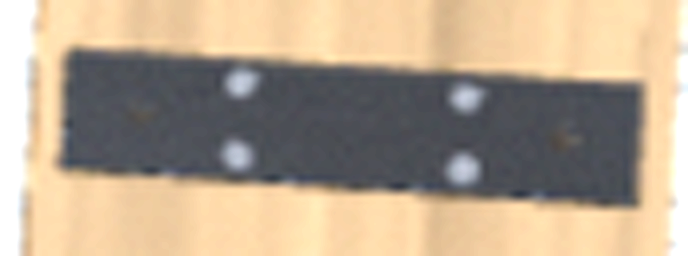

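View pics/p2.png

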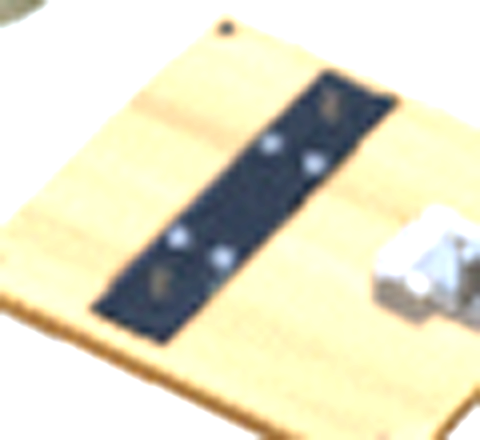

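View pics/p3.png

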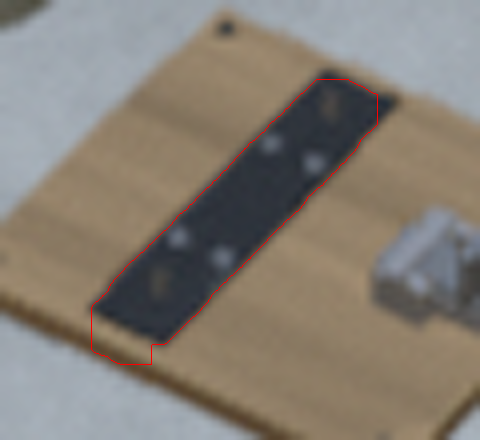

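```bash
cat > m4.py <<'E'
from h import *
def P(n,l,x0,y0,z,k=8): 
    return np.array([onz(n,(a/k+x0+.5/k-.5,b/k+y0+.5/k-.5),z)*1000 for a,b in l])
q=P("side",[(323,69),(398,99),(166,345),(92,308)],280,140,.022);print(q.mean(0),q)
q=P("top",[(66,47),(643,82),(638,206),(60,168)],360,118,.022);print("bar top",q.mean(0))
q=P("top",[(72,82),(637,122),(615,430),(48,395)],222,112,.038);print("plate top",q.mean(0),q)
q=P("top",[(322,162)],222,112,.092);
q=P("top",[(288,160),(359,167),(351,297),(280,292)],222,112,.092);print("griptop",q.mean(0),q)
k=3.7
q=P("side",[(170,295),(265,345),(132,490),(36,433)],220,130,.038,3.7);print("plate side",q.mean(0),q)
o=env.get_obs();print(R.from_rotvec(o['tool_rot']).as_matrix().round(3))
E
python3 m4.py
```

```text
[ 595.54065418 -199.73352534   22.        ] [[ 612.30931529 -301.7755607    22.        ]
 [ 569.21486544 -301.45501842   22.        ]
 [ 579.00850498  -96.3195612    22.        ]
 [ 621.62993103  -99.38396106   22.        ]]
bar top [ 599.12242955 -202.86355073   22.        ]
plate top [563.0545787  189.12050806  38.        ] [[623.87865241 285.04793234  38.        ]
 [611.73178275  86.93791081  38.        ]
 [503.09892433  93.31055745  38.        ]
 [513.50895533 291.18563165  38.        ]]
griptop [562.93919538 188.76659428  92.        ] [[586.04639614 199.66345151  92.        ]
 [583.92620523 175.93064582  92.        ]
 [540.16812906 177.89779039  92.        ]
 [541.6160511  201.5744894   92.        ]]
plate side [557.94618176 193.17168681  38.        ] [[607.186933    91.23243429  38.        ]
 [497.02061568  97.59912513  38.        ]
 [509.37561542 295.49478348  38.        ]
 [618.20156293 288.36040435  38.        ]]
[[-0.     0.974  0.225]
 [ 0.001  0.225 -0.974]
 [-1.     0.    -0.001]]
```

Camera offsets agree between plate and bar: from plate to bar, top says (36, -392) and side says (37.5, -393) mm. Grip at about (0.5605, 0.191), yaw about -0.06, all sizes plausible. Moving above the grip.

apply_moves --plan '[1,0,0,0,0.143,0,0,1,0,0,0,0.144,0,0,1,0,1.95,-4.33,0,0,0,1,0,1.95,-4.33,0,0,0,1,0,1.95,-4.33,0,0,0,1,0,1.95,-4.33,0,0,0,1,0,1.95,-4.33,0,0,0,1,0,1.95,-4.33,0,0,0,1,0,1.95,-4.33,0,0,0,1,0,1.95,-4.33,0,0,0,1,0,1.95,-4.33,0,0,0,1,0,1.95,-4.33,0,0,0,1,0,1.95,-4.33,0,0,0,1,0,1.95,-4.33,0,0,0,1,0,1.95,-4.33,0,0,0,1,0,1.95,-4.33,0,0,0,1,0,1.95,-4.33,0,0,0,1,0,1.95,-4.33,0,0,0,1,0,1.95,-4.33,0,0,0,1,0,1.95,-4.33,0,0,0]'

```text
time: 2.1
tool_pos: [0.5382, 0.1499, 0.4044]
tool_rot: [1.253, 1.181, -1.253]
force: [0.6, -0.8, -0.3]
opening: 0.996
```

```bash
cat > st.py <<'E'
from h import *
import sys
def show(T=None,yaw=None):
    o=env.get_obs();M=R.from_rotvec(o['tool_rot']).as_matrix();p=np.array(o['tool_pos'])
    print("t %.2f"%o['time'],"pos",(p*1000).round(1),"yaw %.4f"%np.arctan2(M[1,1],M[0,1]),"tilt",M[2,1:].round(4),"F",np.round(o['force'],2),"Mo",np.round(o['moment'],2),"op %.3f"%o['opening'],"j",o['joints'].round(2))
    if T is not None: print("tool delta cm",(M.T@(np.array(T)-p)*100).round(2))
a=[float(x) for x in sys.argv[1:]]
show(a if a else None)
E
python3 st.py .5605 .190 .30
```

```text
t 2.10 pos [538.2 149.9 404.4] yaw -0.0598 tilt [-0.0004  0.0002] F [ 0.6  -0.82 -0.26] Mo [ 0.02 -0.05  0.03] op 0.996 j [ 0.25  0.33  1.78 -0.    1.04  1.88]
tool delta cm [10.44  1.99 -4.13]
```

apply_moves --plan '[1,0,1.95,-4.1,0,0,0,1,4,0,0,0,0,0,1,4,0,0,0,0,0,1,2.4,0,0,0,0,0,1,0,0,0,0,0,0,1,0,0,0,0,0,0]'

```text
time: 2.7
tool_pos: [0.5599, 0.1876, 0.3007]
tool_rot: [1.253, 1.18, -1.254]
force: [-0.0, -0.0, -0.0]
opening: 0.995
```

```bash
cat > shot.py <<'E'
from h import *
import sys
# shot.py tag  x0 y0 x1 y1 k (top)  x0 y0 x1 y1 k (side)
tag=sys.argv[1];v=[float(x) for x in sys.argv[2:]]
for n,w in(("top",v[:5]),("side",v[5:])):
    if not w: continue
    im=cv2.cvtColor(env.read_camera(n),cv2.COLOR_RGB2BGR);cv2.imwrite(f"pics/{tag}_{n}_full.png",im)
    x0,y0,x1,y1=map(int,w[:4]);cv2.imwrite(f"pics/{tag}_{n}.png",cv2.resize(im[y0:y1,x0:x1],None,fx=w[4],fy=w[4],interpolation=cv2.INTER_CUBIC))
E
python3 st.py .5605 .190 .228; python3 shot.py a 215 80 315 180 5 200 130 360 290 3.5
```

```text
t 2.70 pos [559.9 187.6 300.7] yaw -0.0603 tilt [-0.0008  0.0003] F [-0.02 -0.02 -0.01] Mo [0.04 0.05 0.01] op 0.995 j [ 0.3   0.51  1.77 -0.    0.86  1.93]
tool delta cm [ 7.27  0.05 -0.24]
```

View pics/a_top.png

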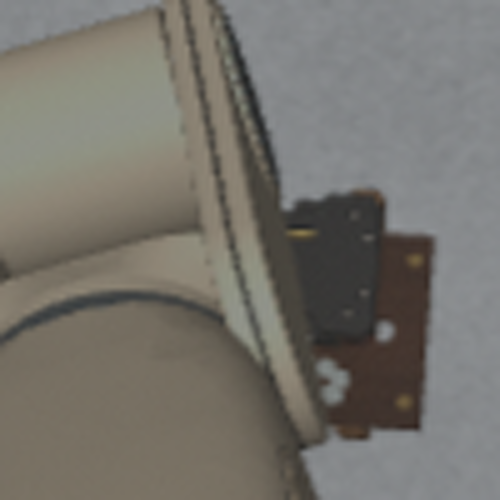

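View pics/a_side.png

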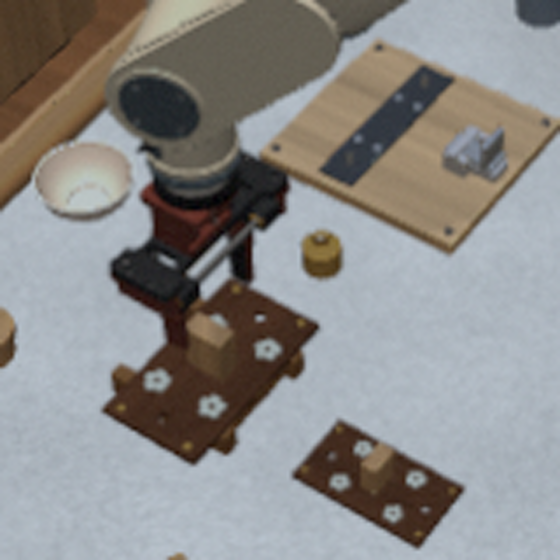

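The gripper straddles the grip (fingers at crop (175,330) and (240,270), grip at (212,345)). Descending and gripping.

apply_moves --plan '[1,2,0.05,-0.24,0,0,0,1,2,0,0,0,0,0,1,2,0,0,0,0,0,1,1.2,0,0,0,0,0,1,0,0,0,0,0,0]'

```text
time: 3.3
tool_pos: [0.5603, 0.1899, 0.2284]
tool_rot: [1.253, 1.18, -1.254]
force: [0.1, 0.5, -0.1]
opening: 1.004
```

apply_moves --plan '[-1,0,0,0,0,0,0,-1,0,0,0,0,0,0,-1,0,0,0,0,0,0,-1,0,0,0,0,0,0,-1,0,0,0,0,0,0,-1,0,0,0,0,0,0,-1,0,0,0,0,0,0,-1,0,0,0,0,0,0]' --force 12

```text
time: 4.1
tool_pos: [0.5604, 0.19, 0.2286]
tool_rot: [1.253, 1.18, -1.254]
force: [-0.4, -0.2, -0.2]
opening: 0.307
```

```bash
python3 st.py
```

```text
t 4.10 pos [560.4 190.  228.6] yaw -0.0602 tilt [-0.0001  0.    ] F [-0.4  -0.21 -0.21] Mo [ 0.04 -0.   -0.01] op 0.307 j [0.31 0.62 1.79 0.   0.73 1.94]
```

apply_moves --plan '[-1,0,0,0,0,0,0,-1,0,0,0,0,0,0,-1,0,0,0,0,0,0,-1,0,0,0,0,0,0,-1,0,0,0,0,0,0]' --force 40

```text
time: 4.6
tool_pos: [0.5604, 0.19, 0.2286]
tool_rot: [1.253, 1.18, -1.254]
force: [-0.3, -0.9, 0.7]
opening: 0.272
```

```bash
python3 st.py
```

```text
t 4.60 pos [560.4 190.  228.6] yaw -0.0602 tilt [-0.0001  0.0001] F [-0.35 -0.93  0.73] Mo [0.09 0.04 0.07] op 0.272 j [ 0.31  0.62  1.79 -0.    0.73  1.94]
```

apply_moves --plan '[-1,-1,0,0,0,0,0,-1,-2,0,0,0,0,0,-1,-3,0,0,0,0,0,-1,-3,0,0,0,0,0,-1,-2,0,0,0,0,0,-1,-1,0,0,0,0,0,-1,0,0,0,0,0,0]'

```text
time: 5.3
tool_pos: [0.5606, 0.1901, 0.3501]
tool_rot: [1.255, 1.179, -1.251]
force: [0.5, -0.3, -3.7]
opening: 0.274
```

```bash
python3 st.py .5972 -.2015 .3486;python3 shot.py b 215 80 315 180 5 200 130 360 290 3.5
```

```text
t 5.30 pos [560.6 190.1 350.1] yaw -0.0603 tilt [ 0.0023 -0.0009] F [ 0.54 -0.35 -3.66] Mo [ 0.06 -0.01 -0.05] op 0.274 j [0.31 0.44 1.75 0.   0.95 1.94]
tool delta cm [ 0.13  6.02 38.86]
```

View pics/b_side.png

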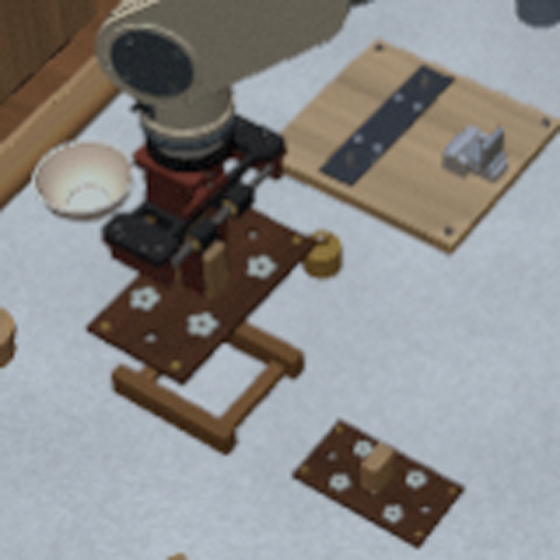

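The plate is lifted level and clear of the rest (3.7 N, so 0.37 kg). Carrying it over the board.

apply_moves --plan '[-1,0,0.2,1.5,0,0,0,-1,0,0.5,3,0,0,0,-1,0,0.6,4,0,0,0,-1,0,0.6,4,0,0,0,-1,0,0.6,4,0,0,0,-1,0,0.6,4,0,0,0,-1,0,0.6,4,0,0,0,-1,0,0.6,4,0,0,0,-1,0,0.6,4,0,0,0,-1,0,0.6,3,0,0,0,-1,0,0.6,2,0,0,0,-1,0,0.5,1.36,0,0,0,-1,0,0,0,0,0,0,-1,0,0,0,0,0,0]'

```text
time: 6.8
tool_pos: [0.6028, -0.2012, 0.3481]
tool_rot: [1.253, 1.182, -1.254]
force: [-0.1, -0.7, -3.7]
opening: 0.27
```

```bash
python3 st.py .5972 -.2015 .26
```

```text
t 6.80 pos [ 602.8 -201.2  348.1] yaw -0.0600 tilt [-0.0012 -0.0007] F [-0.11 -0.7  -3.68] Mo [0.06 0.07 0.01] op 0.270 j [-0.34  0.5   1.65  0.    0.99  1.29]
tool delta cm [ 8.81 -0.54  0.07]
```

apply_moves --plan '[-1,2,-0.3,0,0,0,0,-1,3,-0.24,0.07,0,0,0,-1,3,0,0,0,0,0,-1,1.6,0,0,0,0,0,-1,0,0,0,0,0,0,-1,0,0,0,0,0,0]'

```text
time: 7.4
tool_pos: [0.598, -0.2017, 0.2533]
tool_rot: [1.253, 1.18, -1.252]
force: [0.7, -0.9, -3.0]
opening: 0.274
```

```bash
python3 st.py .5972 -.2015 .25;python3 shot.py d 350 70 470 210 4.2 260 110 380 220 5
```

```text
t 7.40 pos [ 598.  -201.7  253.3] yaw -0.0593 tilt [0.0005 0.0001] F [ 0.67 -0.86 -2.96] Mo [ 0.01  0.02 -0.02] op 0.274 j [-0.34  0.63  1.7   0.    0.82  1.29]
tool delta cm [ 0.33 -0.08 -0.01]
```

View pics/d_side.png

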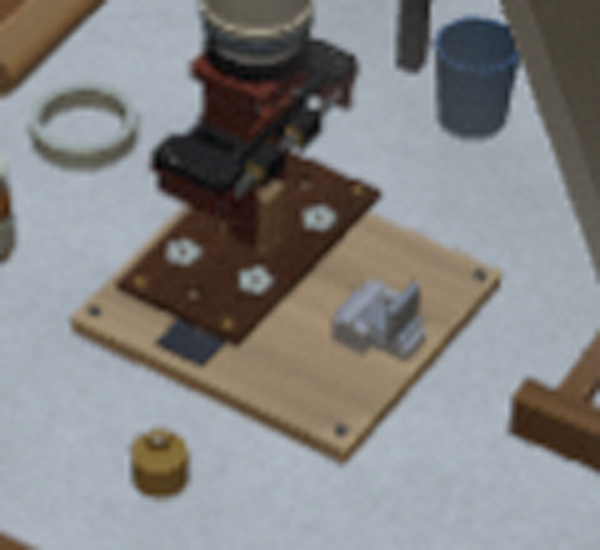

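View pics/d_top.png

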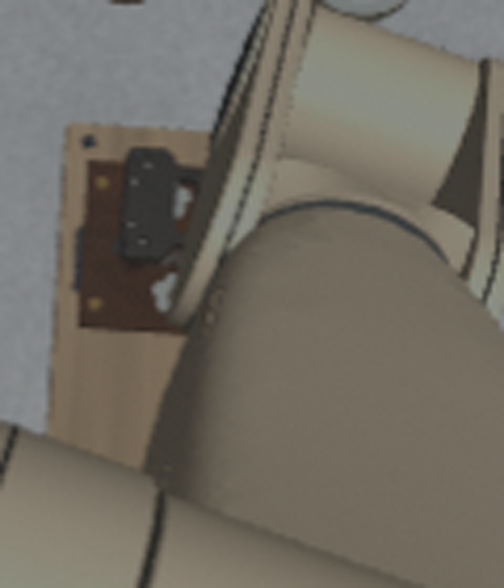

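```bash
cat > m5.py <<'E'
from m4 import P,np
import cv2
from h import *
im=cv2.imread("pics/d_side_full.png");u=cv2.resize(im[130:185,275:345],None,fx=10,fy=10,interpolation=cv2.INTER_CUBIC);cv2.imwrite("pics/d2.png",np.clip(u*1.7,0,255).astype(np.uint8))
top=.2533-.163-.035+.008-.0006
q=P("side",[(380,190),(118,285),(235,343)],260,110,top,5);print("plate",q,(q[0]+q[1])/2)
E
python3 m5.py|tail -3
```

```text
plate [[ 539.52068363 -295.76745079   62.7       ]
 [ 656.44933102 -101.65229889   62.7       ]
 [ 549.99895479  -93.69455699   62.7       ]] [ 597.98500732 -198.70987484   62.7       ]
```

View pics/d2.png

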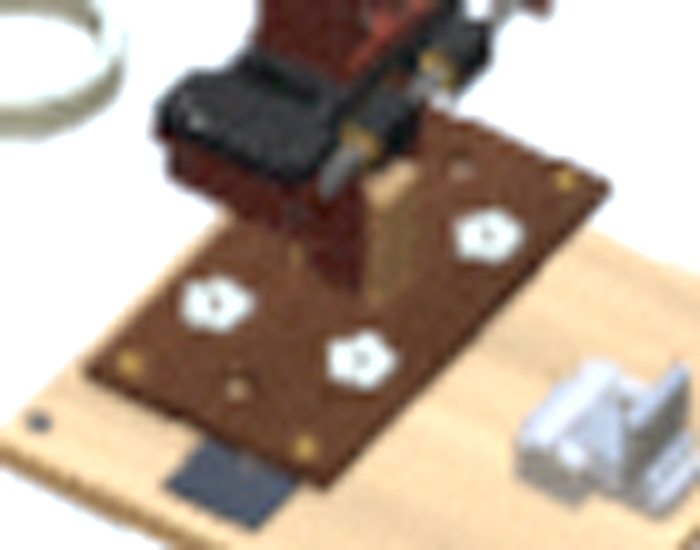

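```bash
cat >> m5.py <<'E'
q=P("side",[(610,187),(85,375),(325,488)],275,130,.0627,10);print("plate",q,(q[0]+q[1])/2)
for h in (237,388),(462,170): print("hole",P("side",[h],275,130,.0627,10))
E
python3 m5.py|tail -5
```

```text
plate [[ 537.86972876 -292.32653445   62.7       ]
 [ 655.61694224  -99.32223354   62.7       ]
 [ 548.19200223  -93.86914715   62.7       ]] [ 596.7433355  -195.82438399   62.7       ]
hole [[ 603.25884766 -122.30820517   62.7       ]]
hole [[ 592.09414323 -271.4512167    62.7       ]]
```

Estimates for the bar's TCP target average about (597, -203) mm. Descending gently in small steps.

apply_moves --plan '[-1,0.5,-0.09,0.13,0,0,0,-1,0.4,0,0,0,0,0,-1,0,0,0,0,0,0,-1,0,0,0,0,0,0]'

```text
time: 7.9
tool_pos: [0.5964, -0.2035, 0.2437]
tool_rot: [1.254, 1.18, -1.254]
force: [0.6, -0.2, -3.1]
opening: 0.268
```

```bash
python3 st.py .597 -.203 .2366
```

```text
t 7.90 pos [ 596.4 -203.5  243.7] yaw -0.0604 tilt [-0.0001 -0.0001] F [ 0.57 -0.25 -3.1 ] Mo [ 0.04  0.01 -0.02] op 0.268 j [-0.35  0.64  1.7   0.    0.8   1.28]
tool delta cm [ 0.71  0.06 -0.06]
```

apply_moves --plan '[-1,0.3,0.05,-0.05,0,0,0,-1,0.2,0,0,0,0,0,-1,0.1,0,0,0,0,0,-1,0.1,0,0,0,0,0,-1,0,0,0,0,0,0]'

```text
time: 8.4
tool_pos: [0.5969, -0.203, 0.2365]
tool_rot: [1.253, 1.18, -1.254]
force: [-0.9, 0.6, -3.9]
opening: 0.274
```

```bash
python3 st.py .597 -.203 .2366
```

```text
t 8.40 pos [ 596.9 -203.   236.5] yaw -0.0602 tilt [-0.0003 -0.0001] F [-0.87  0.63 -3.85] Mo [ 0.06  0.05 -0.03] op 0.274 j [-0.35  0.65  1.7  -0.    0.79  1.28]
tool delta cm [-0.01  0.01  0.  ]
```

apply_moves --plan '[-1,0.1,0,0,0,0,0,-1,0,0,0,0,0,0]'

```text
time: 8.6
tool_pos: [0.597, -0.203, 0.2356]
tool_rot: [1.253, 1.18, -1.253]
force: [-0.2, 0.5, -3.7]
opening: 0.271
```

```bash
python3 st.py
```

```text
t 8.60 pos [ 597.  -203.   235.6] yaw -0.0602 tilt [-0.0001 -0.0001] F [-0.22  0.52 -3.74] Mo [-0.02  0.    0.04] op 0.271 j [-0.35  0.65  1.7   0.    0.79  1.28]
```

apply_moves --plan '[-1,0.1,0,0,0,0,0,-1,0,0,0,0,0,0]'

```text
time: 8.8
tool_pos: [0.597, -0.203, 0.2346]
tool_rot: [1.253, 1.18, -1.253]
force: [-0.9, -0.0, -3.8]
opening: 0.271
```

```bash
python3 st.py
```

```text
t 8.80 pos [ 597.  -203.   234.6] yaw -0.0602 tilt [-0.0001 -0.    ] F [-0.92 -0.04 -3.81] Mo [-0.01  0.07 -0.02] op 0.271 j [-0.35  0.65  1.7  -0.    0.79  1.28]
```

apply_moves --plan '[-1,0.1,0,0,0,0,0,-1,0,0,0,0,0,0]'

```text
time: 9.0
tool_pos: [0.597, -0.203, 0.2335]
tool_rot: [1.253, 1.18, -1.254]
force: [0.4, 0.5, -3.4]
opening: 0.271
```

```bash
python3 st.py
```

```text
t 9.00 pos [ 597.  -203.   233.5] yaw -0.0602 tilt [-0.0002 -0.0001] F [ 0.37  0.54 -3.38] Mo [0.04 0.05 0.04] op 0.271 j [-0.35  0.65  1.7   0.    0.78  1.28]
```

It is 3 mm past tip height with no contact force, so the pins have entered. Continuing slowly.

apply_moves --plan '[-1,0.1,0,0,0,0,0,-1,0.1,0,0,0,0,0,-1,0.1,0,0,0,0,0,-1,0,0,0,0,0,0]'

```text
time: 9.4
tool_pos: [0.5969, -0.203, 0.2305]
tool_rot: [1.253, 1.18, -1.254]
force: [1.0, -0.6, -3.5]
opening: 0.27
```

```bash
python3 st.py
```

```text
t 9.40 pos [ 596.9 -203.   230.5] yaw -0.0603 tilt [-0.0003 -0.0001] F [ 0.98 -0.62 -3.52] Mo [0.04 0.02 0.01] op 0.270 j [-0.35  0.66  1.7   0.    0.78  1.28]
```

apply_moves --plan '[-1,0.1,0,0,0,0,0,-1,0.1,0,0,0,0,0,-1,0.1,0,0,0,0,0,-1,0.1,0,0,0,0,0,-1,0,0,0,0,0,0]'

```text
time: 9.9
tool_pos: [0.5969, -0.203, 0.2265]
tool_rot: [1.253, 1.18, -1.254]
force: [0.0, 0.2, -4.2]
opening: 0.271
```

```bash
python3 st.py
```

```text
t 9.90 pos [ 596.9 -203.   226.5] yaw -0.0602 tilt [-0.0003 -0.0001] F [ 0.    0.18 -4.25] Mo [-0.  0.  0.] op 0.271 j [-0.35  0.67  1.7   0.    0.77  1.28]
```

apply_moves --plan '[-1,0.1,0,0,0,0,0,-1,0.1,0,0,0,0,0,-1,0.1,0,0,0,0,0,-1,0.1,0,0,0,0,0,-1,0,0,0,0,0,0]'

```text
time: 10.4
tool_pos: [0.5969, -0.203, 0.2225]
tool_rot: [1.253, 1.18, -1.254]
force: [0.3, -0.2, -3.9]
opening: 0.274
```

```bash
python3 st.py
```

```text
t 10.40 pos [ 596.9 -203.   222.5] yaw -0.0602 tilt [-0.0003 -0.0001] F [ 0.31 -0.2  -3.86] Mo [-0.04 -0.   -0.  ] op 0.274 j [-0.35  0.67  1.7  -0.    0.77  1.28]
```

apply_moves --plan '[-1,0.1,0,0,0,0,0,-1,0.05,0,0,0,0,0,-1,0,0,0,0,0,0]'

```text
time: 10.7
tool_pos: [0.597, -0.203, 0.2211]
tool_rot: [1.253, 1.18, -1.253]
force: [-1.3, -1.2, -4.0]
opening: 0.274
```

```bash
python3 st.py
```

```text
t 10.70 pos [ 597.  -203.   221.1] yaw -0.0602 tilt [-0.0001 -0.    ] F [-1.3  -1.23 -4.  ] Mo [0.05 0.04 0.04] op 0.274 j [-0.35  0.67  1.7  -0.    0.76  1.28]
```

apply_moves --plan '[-1,0.05,0,0,0,0,0,-1,0.05,0,0,0,0,0,-1,0,0,0,0,0,0]'

```text
time: 11.0
tool_pos: [0.597, -0.203, 0.2206]
tool_rot: [1.253, 1.18, -1.253]
force: [-1.6, 0.5, 1.1]
opening: 0.275
```

```bash
python3 st.py
```

```text
t 11.00 pos [ 597.  -203.   220.6] yaw -0.0602 tilt [0.0001 0.    ] F [-1.58  0.48  1.09] Mo [ 0.13  0.32 -0.  ] op 0.275 j [-0.35  0.67  1.7  -0.    0.76  1.28]
```

Seating felt at TCP z = 220.6 mm, as predicted for flush. Releasing and retreating.

apply_moves --plan '[-0.3,0,0,0,0,0,0,-0.2,0,0,0,0,0,0,0,0,0,0,0,0,0,0.2,0,0,0,0,0,0.3,0,0,0,0,0,0,0.3,0,0,0,0,0,0,0.3,0,0,0,0,0,0]'

```text
$.plan: bad value
```

```bash
python3 st.py
```

```text
t 11.00 pos [ 597.  -203.   220.6] yaw -0.0602 tilt [0.0001 0.    ] F [-1.58  0.48  1.09] Mo [ 0.13  0.32 -0.  ] op 0.275 j [-0.35  0.67  1.7  -0.    0.76  1.28]
```

apply_moves --plan '[-0.3,0,0,0,0,0,0,0,0,0,0,0,0,0,0.3,0,0,0,0,0,0,0.3,0,0,0,0,0,0,0.3,0,0,0,0,0,0,0.3,0,0,0,0,0,0]'

```text
time: 11.6
tool_pos: [0.597, -0.203, 0.2201]
tool_rot: [1.253, 1.18, -1.253]
force: [-1.0, 0.3, -0.0]
opening: 0.651
```

```bash
python3 st.py
```

```text
t 11.60 pos [ 597.  -203.   220.1] yaw -0.0602 tilt [-0. -0.] F [-0.96  0.31 -0.04] Mo [-0.03 -0.   -0.01] op 0.651 j [-0.35  0.67  1.7   0.    0.76  1.28]
```

apply_moves --plan '[0.3,-0.5,0,0,0,0,0,0.3,-2,0,0,0,0,0,0.3,-3.5,0,0,0,0,0,0.3,-3.5,0,0,0,0,0,0.3,-3.5,0,0,0,0,0,-1,0,-4.3,0,0,0,0,-1,0,-4.3,0,0,0,0,-1,0,-4.3,0.1,0,0,0,-1,0,-4.3,0,0,0,0,-1,0,0,0,0,0,0,-1,0,0,0,0,0,0]'

```text
time: 12.7
tool_pos: [0.425, -0.1938, 0.3509]
tool_rot: [1.254, 1.178, -1.253]
force: [0.5, -1.2, 0.9]
opening: 0.142
```

```bash
python3 st.py .425 -.194 .235;python3 shot.py e 350 70 470 210 4.2 260 110 380 220 5; cp pics/e_top_full.png pics/e_full2.png
```

```text
t 12.70 pos [ 425.  -193.8  350.9] yaw -0.0610 tilt [0.0014 0.0005] F [ 0.45 -1.19  0.86] Mo [-0.01  0.02  0.02] op 0.142 j [-0.45  0.27  2.01  0.    0.85  1.18]
tool delta cm [ 1.159e+01 -2.000e-02  1.000e-02]
```

View pics/e_side.png

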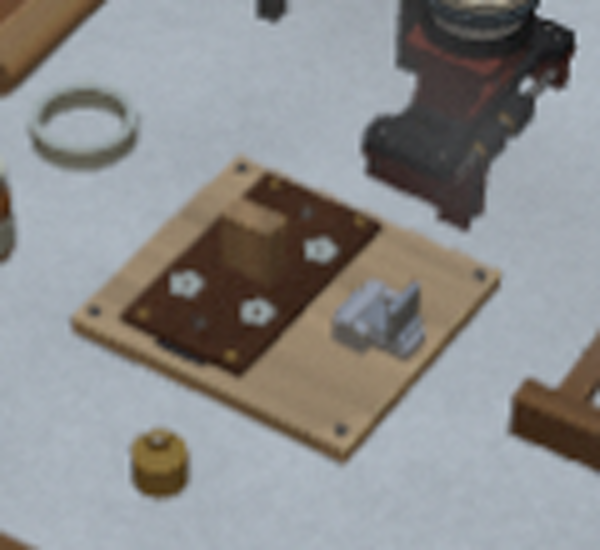

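View pics/e_top.png

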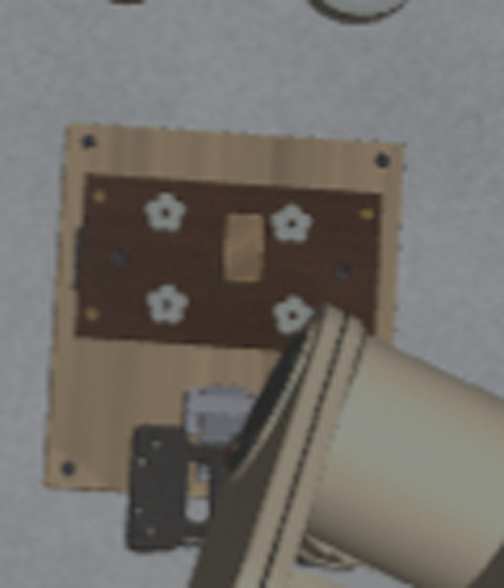

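Plate flush, pins visible in both holes (top crop (118,257) and (342,271)). Descending behind the bolt tab.

apply_moves --plan '[-1,3,0,0,0,0,0,-1,3,0,0,0,0,0,-1,2.9,0,0,0,0,0,-1,0,0,0,0,0,0,-1,0,0,0,0,0,0]'

```text
time: 13.3
tool_pos: [0.4262, -0.1938, 0.2611]
tool_rot: [1.253, 1.181, -1.253]
force: [1.0, 0.8, -0.1]
opening: 0.005
```

```bash
python3 st.py .425 -.194 .235;python3 shot.py f 350 70 470 210 4.2 290 130 380 200 8
```

```text
t 13.30 pos [ 426.2 -193.8  261.1] yaw -0.0596 tilt [-0.0008 -0.0003] F [ 0.99  0.79 -0.11] Mo [ 0.04 -0.01  0.03] op 0.005 j [-0.45  0.44  2.06  0.    0.65  1.18]
tool delta cm [ 2.61 -0.12  0.03]
```

View pics/f_side.png

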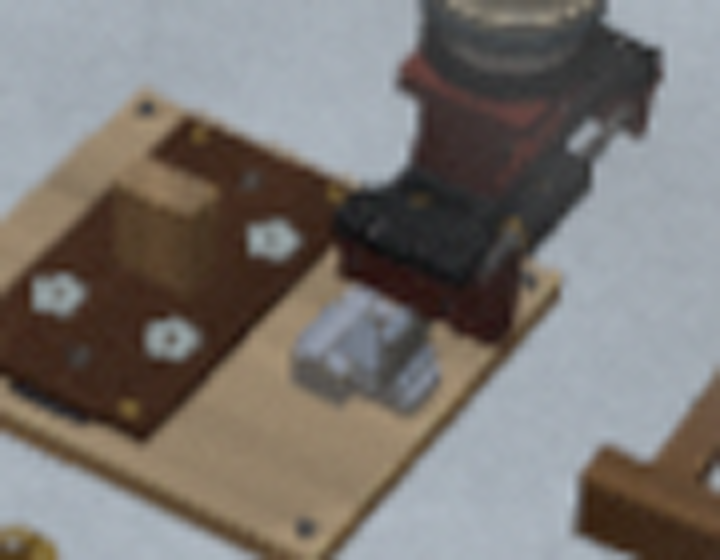

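Run:
```python
from h import *
# measured frame -> side frame offset approx (-2,+3) mm
for nm,p in dict(tabtop_face=(.460,-.196,.069),tab_L=(.461,-.178,.069),tab_R=(.459,-.214,.069),fing=(.436,-.194,.079),fb=(.416,-.194,.079)).items():
    q=np.array(p)+[-.002,.003,0];u=proj("side",q);v=proj("top",np.array(p)+[.0017,.0002,0]);print(nm,((u-[290,130])*8).round(),((v-[350,70])*4.2).round())
```

```text
tabtop_face [414. 317.] [227. 462.]
tab_L [394. 340.] [199. 460.]
tab_R [434. 295.] [255. 464.]
fing [459. 323.] [226. 498.]
fb [498. 339.] [226. 529.]
```

View pics/f_top.png

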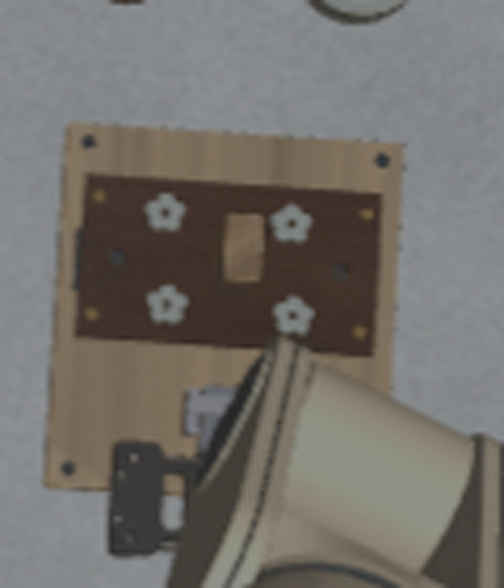

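The projected tab (414,317) and fingertip (459–498, ~330) match the picture, and the finger is clear behind the tab. Descending, then pushing.

apply_moves --plan '[-1,1,-0.1,-0.1,0,0,0,-1,1,0,0,0,0,0,-1,0.5,0,0,0,0,0,-1,0,0.5,0,0,0,0,-1,0,0.3,0,0,0,0,-1,0,0,0,0,0,0]'

```text
time: 14.0
tool_pos: [0.4331, -0.1933, 0.2364]
tool_rot: [1.253, 1.179, -1.253]
force: [0.9, -0.4, -0.0]
opening: 0.006
```

```bash
python3 st.py
```

```text
t 14.00 pos [ 433.1 -193.3  236.4] yaw -0.0600 tilt [0.001  0.0004] F [ 0.86 -0.39 -0.01] Mo [ 0.04 -0.02  0.04] op 0.006 j [-0.44  0.49  2.05  0.    0.6   1.19]
```

apply_moves --plan '[-1,0,0.4,0.1,0,0,0,-1,0,0.4,0,0,0,0,-1,0,0.4,0,0,0,0,-1,0,0.3,0,0,0,0,-1,0,0.3,0,0,0,0]'

```text
time: 14.5
tool_pos: [0.4505, -0.1951, 0.2362]
tool_rot: [1.253, 1.18, -1.253]
force: [-0.5, 0.2, 0.0]
opening: 0.007
```

```bash
python3 st.py
```

```text
t 14.50 pos [ 450.5 -195.1  236.2] yaw -0.0601 tilt [0. 0.] F [-0.54  0.21  0.03] Mo [ 0.04  0.04 -0.02] op 0.007 j [-0.43  0.51  2.02 -0.    0.62  1.2 ]
```

apply_moves --plan '[-1,0,0.2,0,0,0,0,-1,0,0.2,0,0,0,0,-1,0,0.2,0,0,0,0]'

```text
time: 14.8
tool_pos: [0.4559, -0.1954, 0.2361]
tool_rot: [1.253, 1.181, -1.254]
force: [-3.0, -0.7, 1.7]
opening: 0.008
```

```bash
python3 st.py
```

```text
t 14.80 pos [ 455.9 -195.4  236.1] yaw -0.0601 tilt [-0.0014 -0.0003] F [-2.96 -0.69  1.73] Mo [-0.05  0.44  0.05] op 0.008 j [-0.43  0.51  2.01 -0.    0.62  1.2 ]
```

In contact (about 3 N). Pushing on toward home.

apply_moves --plan '[-1,0,0.3,0,0,0,0,-1,0,0.4,0,0,0,0,-1,0,0.4,0,0,0,0,-1,0,0.4,0,0,0,0,-1,0,0.4,0,0,0,0,-1,0,0.3,0,0,0,0]'

```text
time: 15.4
tool_pos: [0.4785, -0.1967, 0.2361]
tool_rot: [1.253, 1.18, -1.253]
force: [-2.7, 1.8, 0.4]
opening: 0.007
```

```bash
python3 st.py
```

```text
t 15.40 pos [ 478.5 -196.7  236.1] yaw -0.0602 tilt [-0.0002 -0.0002] F [-2.68  1.85  0.36] Mo [0.24 0.49 0.03] op 0.007 j [-0.41  0.53  1.96  0.    0.65  1.22]
```

apply_moves --plan '[-1,0,0.2,0,0,0,0,-1,0,0.1,0,0,0,0,-1,0,0.1,0,0,0,0,-1,0,0.1,0,0,0,0,-1,0,0,0,0,0,0]'

```text
time: 15.9
tool_pos: [0.4832, -0.1971, 0.2361]
tool_rot: [1.253, 1.18, -1.253]
force: [-2.2, 2.3, -0.8]
opening: 0.007
```

```bash
python3 st.py
```

```text
t 15.90 pos [ 483.2 -197.1  236.1] yaw -0.0602 tilt [-0. -0.] F [-2.16  2.32 -0.75] Mo [0.32 0.36 0.04] op 0.007 j [-0.41  0.54  1.95  0.    0.65  1.22]
```

apply_moves --plan '[-1,0,0.1,0,0,0,0,-1,0,0.1,0,0,0,0,-1,0,0,0,0,0,0]'

```text
time: 16.2
tool_pos: [0.4853, -0.1973, 0.2362]
tool_rot: [1.253, 1.18, -1.253]
force: [-1.8, 1.8, -1.3]
opening: 0.009
```

```bash
python3 st.py
```

```text
t 16.20 pos [ 485.3 -197.3  236.2] yaw -0.0602 tilt [0.0002 0.0001] F [-1.84  1.78 -1.31] Mo [0.29 0.38 0.05] op 0.009 j [-0.41  0.54  1.95 -0.    0.66  1.22]
```

apply_moves --plan '[-1,0,0.1,0,0,0,0,-1,0,0.1,0,0,0,0,-1,0,0,0,0,0,0]'

```text
time: 16.5
tool_pos: [0.4873, -0.1974, 0.2362]
tool_rot: [1.253, 1.18, -1.253]
force: [-2.1, 1.3, -1.2]
opening: 0.004
```

```bash
python3 st.py
```

```text
t 16.50 pos [ 487.3 -197.4  236.2] yaw -0.0602 tilt [0.0003 0.0001] F [-2.13  1.26 -1.2 ] Mo [0.29 0.37 0.05] op 0.004 j [-0.41  0.54  1.94 -0.    0.66  1.22]
```

apply_moves --plan '[-1,0,0.1,0,0,0,0,-1,0,0,0,0,0,0]'

```text
time: 16.7
tool_pos: [0.4883, -0.1975, 0.2362]
tool_rot: [1.253, 1.18, -1.253]
force: [-1.8, 0.7, -0.9]
opening: 0.003
```

apply_moves --plan '[-1,0,0.1,0,0,0,0,-1,0,0,0,0,0,0]'

```text
time: 16.9
tool_pos: [0.4886, -0.1975, 0.2362]
tool_rot: [1.253, 1.182, -1.254]
force: [-6.1, 0.3, 1.3]
opening: 0.009
```

```bash
python3 st.py
```

```text
t 16.90 pos [ 488.6 -197.5  236.2] yaw -0.0600 tilt [-0.0017 -0.0002] F [-6.05  0.29  1.31] Mo [0.01 1.   0.01] op 0.009 j [-0.41  0.54  1.94 -0.    0.66  1.22]
```

apply_moves --plan '[-1,0,0.1,0,0,0,0,-1,0,0,0,0,0,0]'

```text
time: 17.1
tool_pos: [0.489, -0.1975, 0.2361]
tool_rot: [1.252, 1.183, -1.256]
force: [-8.7, -0.5, 5.3]
opening: 0.001
```

```bash
python3 st.py
```

```text
t 17.10 pos [ 489.  -197.5  236.1] yaw -0.0599 tilt [-0.0036 -0.0005] F [-8.71 -0.52  5.3 ] Mo [-0.1   1.52  0.01] op 0.001 j [-0.41  0.54  1.94 -0.    0.66  1.23]
```

Force climbs with no motion, so it is at the stop. Backing off and checking.

apply_moves --plan '[-1,0,-1,0,0,0,0,-1,0,-3,0,0,0,0,-1,-2,-2,0,0,0,0,-1,-4,0,0,0,0,0,-1,-4,0,0,0,0,0,-1,-4,0,3,0,0,0,-1,0,0,4.5,0,0,0,-1,0,0,4.5,0,0,0,-1,0,0,4.5,0,0,0,-1,0,0,4.5,0,0,0,-1,0,0,4.5,0,0,0,-1,0,0,0,0,0,0]'

```text
time: 18.3
tool_pos: [0.4145, -0.4533, 0.3768]
tool_rot: [1.254, 1.172, -1.256]
force: [0.5, 1.3, 0.6]
opening: 0.004
```

```bash
python3 st.py;python3 shot.py g 350 70 470 210 4.2 290 130 380 200 8
```

```text
t 18.30 pos [ 414.5 -453.3  376.8] yaw -0.0641 tilt [0.0036 0.0045] F [0.52 1.32 0.61] Mo [ 0.02  0.02 -0.04] op 0.004 j [-0.85  0.44  1.68 -0.    1.02  0.79]
```

View pics/g_side.png

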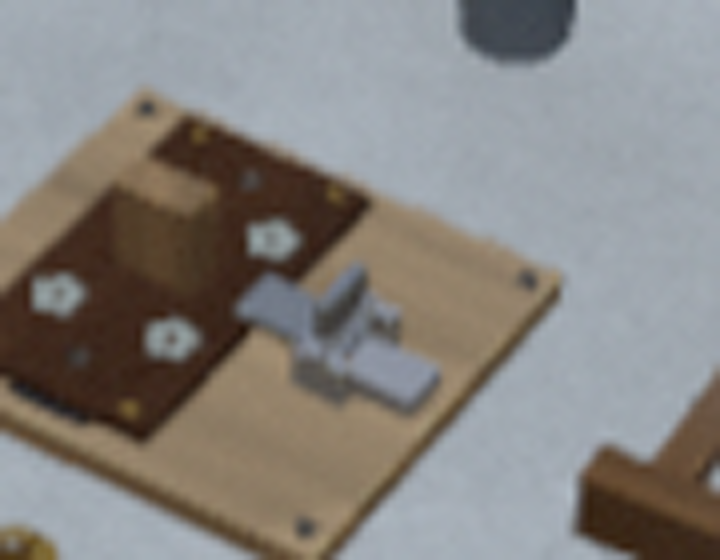

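View pics/g_top.png

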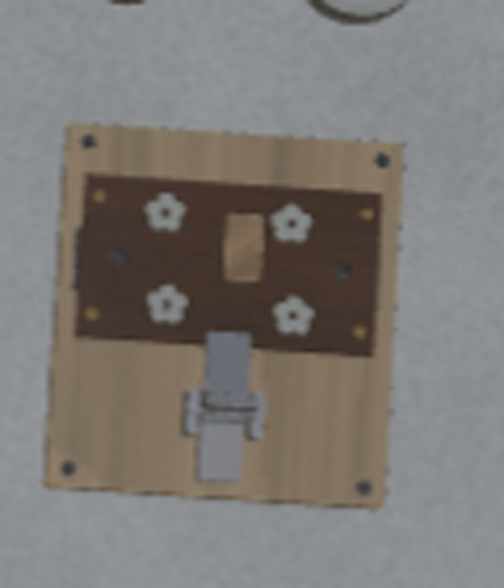

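View pics/g_top_full.png

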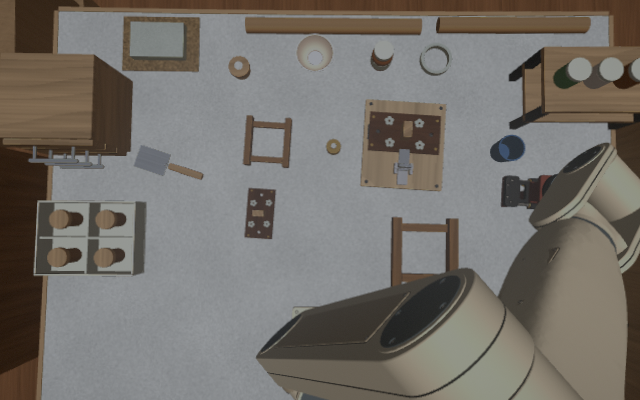

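The bolt tip overlaps the plate's edge, and the bystanders are where they were. I'll quantify the bolt travel.

Run:
```python
import cv2,numpy as np
a=cv2.imread("pics/top0.png")[140:195,385:425];b=cv2.imread("pics/g_top_full.png")[140:195,385:425]
u=np.hstack([a,b]);cv2.imwrite("pics/cmp.png",np.clip(cv2.resize(u,None,fx=9,fy=9,interpolation=cv2.INTER_CUBIC)*1.4,0,255).astype(np.uint8))
from h import *
B=np.array([.5675,-.2019]);ex=np.array([np.cos(.057),-np.sin(.057)])
for d in(-106,-98,-70,-62):
    p=B+ex*d/1000; print(d,((proj("top",[*p,.069])-[385-.5,140-.5])*9).round(),)
```

```text
-106 [175. 365.]
-98 [177. 338.]
-70 [182. 246.]
-62 [184. 220.]
```

View pics/cmp.png

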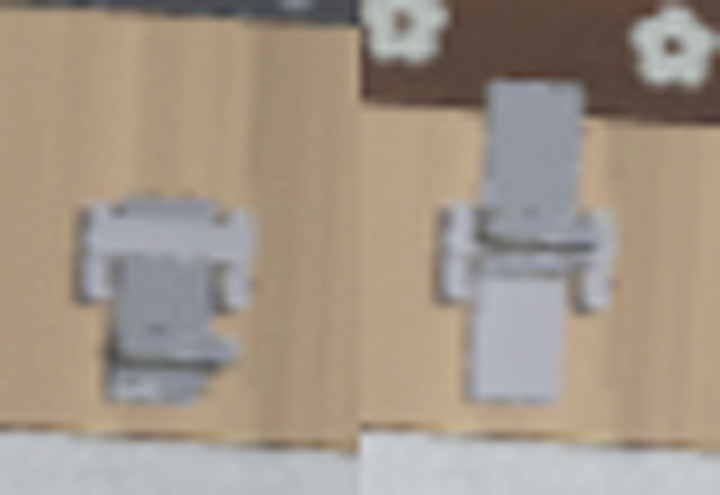

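Tab face moved from crop row 356 to 243, which is 34 mm. The home prediction is row 246, so the bolt is home. Handing in.

```bash
python3 -c "
from rig import env
print(env.finish_job())"
```

```text
the job is handed in; nothing more can be done
None
```

The stencil plate is hanging flush on both pins and released, and the slide bolt is home over its edge. I handed the job in at about 18 s; it returned no verdict.

**Plate:** I picked the large plate up by its grip (it weighs about 0.37 kg) and lowered it onto the re-adjusted bar in steps of 1 mm or less. It slid onto the pins with no contact force. At the end it touched the bar with about 5 N, at the height expected for flush, so I let go. A later picture shows it flat with a pin in each hole.

**Bolt:** I pushed it until it met its stop, with a peak of about 9 N along the bolt. The pictures show the tab moved about 34 mm and now sits within about 1 mm of where home should be, with the tip over the plate's edge.

**Bystanders:** The weight, cup and spatula were where they started in the last picture, and the gripper was clear of everything.

**Disagreements between checks:**
- The two cameras differed by about 4 mm in absolute position. They agreed to about 1.5 mm on the distance from plate to bar, so I worked from that and from feel.
- Single corner readings of the plate in the side view scattered by about 2–3 mm.
- The arm's position at the stop came out about 2.5 mm further along than I expected, if the closed fingers are 20 mm wide. I took the force rise and the picture as the better evidence that the bolt is home.

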